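Press the seams of the card tubes and set them to dry on the carousel

ROBOT

A 6-joint arm with a two-finger parallel gripper is mounted at the origin on the work surface. World frame = base frame: x ahead of the robot, y to its left, z up, the work surface at z = 0. Lengths are in m, angles in rad, forces in N, time in s.
With the tool pointing down it reaches from about 0.275 to 0.825 m from the base axis. Payload 4.9 kg.
Tool frame: the origin (TCP) lies midway between the tips of the shut fingers; the grasp point (between the pads) lies 19 mm behind it (bot.grip_depth is the distance from the TCP to the grasp point, in m); z points along the fingers, y is the line along which they close (so a half turn about z gives the same grasp; the last joint's range is limited). The gripper opens to 85 mm and grips with 20 to 120 N. Pads are 22 mm wide; open, the fingers measure 114 mm over their backs; the gripper's body (76 mm by 85 mm) begins 54 mm behind the grasp point. The pads swing forward as they close: fully open they stand 13 mm farther back than shut.
Start: joints at [-0.134, 0.326, -0.193, 1.052, 0, 1.437], TCP at [0.55, 0, 0.231] pointing down, gripper open.
Joint ranges: [-2.65, 2.65], [-0.97, 1.79], [-1.3, 1.35], [-1.93, 2.1], [-1.47, 1.37], [-3.14, 3.14]. Speed limits (rad/s): [2.57, 2.57, 3.14, 3.14, 3.14, 3.14].

INTERFACE

Orientations are given as a unit quaternion [w, x, y, z].
In Python, from cell import bot gives the robot as it stands. Calls block until the motion is done:
- bot.move_pose(position, orientation): joint-space move of the TCP to a pose.
- bot.move_linear(position, speed=0.15, rotation=None, until_force=None): straight line of the TCP; rotation=None keeps the orientation; speed is the mean speed in m/s. With until_force (N) it stops when the force on the tool has changed by that much, and returns True; else False.
- bot.goto_joints(angles): joint-space move.
- bot.set_gripper(opening, grasp_force=None): opening from 0.0 (shut) to 1.0 (fully open); grasp_force is the grip in N (None keeps the last); returns when the fingers have stopped.
- bot.wait(seconds).
- bot.solve_ik(position, orientation): joint angles nearest the present ones, or None.
- bot.camera(name): name is "scene" or "side" or "wrist"; returns the picture (400x640x3 uint8, red, green, blue); there is no depth.
- bot.calibration(name): a dict with "mtx" (3x3 intrinsics, pixels), "extrinsics" (4x4, takes a point from world to camera coordinates); the wrist camera has in their place "hand_eye" (4x4, takes a point from camera to tool coordinates, whose origin is the TCP and whose axes are the flange's). Camera axes: x right, y down, z forward; pixel columns grow to the right and rows downward; lengths in m; the calibration is good to about 2 mm. A picture is of the moment at which its call begins: read the wrist's pose just before it. calibration takes no time and is no camera call.
A pose or a line that the arm cannot do raises bot.PlanningError and nothing moves.
- bot.close_job(): hands the job in; it is judged then, once.
Trained networks look in the newest picture that a camera, given by its name, has taken for a name from the list of things; names that differ only in an ending like _2 or _b are one class to them, and where a whole thing is asked for, a point or a joint stands for the part that bears it (a point fixed in the world has none). Each returns a list of dicts, best first, with "confidence" (0 to 1); they miss things now and then, are a little off and sometimes report something else, mostly with a low value. They report only what shows in the picture. A call takes as long as a camera call. They do not tell look-alikes from the thing itself.
- bot.search_frame(camera, thing): "bbox" ([left, top, width, height] in pixels, round what is visible of it).
Readings, each from a call of its own:
- bot.read_clock(): time.
- bot.read_joint_positions(): joint angles.
- bot.read_joint_vel(): joint speeds.
- bot.read_joint_efforts(): joint torques, N m.
- bot.read_position(): TCP position.
- bot.read_tool_rot(): TCP orientation.
- bot.read_ft_force(): force on the tool from outside, world axes, zero at the start.
- bot.read_moment(): the same for the moment, N m.
- bot.read_gripper_width(): opening from 0.0 (shut) to 1.0 (fully open).
- bot.read_finger_force(): force on a finger pad.
Only numpy, scipy, OpenCV 4.12 (cv2) and the standard library are available. Lean on these libraries where they do the work, as an engineer would, in place of code of your own. Each camera call takes 0.05 s, during which the arm holds its last target. There are 200 camera calls.

TASK

Roll each card tube forward along the green cutting mat, pushing on its top, until it lies on the white line with its glued seam underneath, and leave all of them lying there side by side like that before loading any. Then lay every tube in a cradle of the drying carousel, one to a cradle, press the lamp's button fully down and let it spring back, and after that turn the loaded carousel by its peg through one full turn, either way, so that the peg is back where it started. Leave the other things on the table alone.

Things in the scene. Friction and masses are not known exactly. Their poses are not given: they have to be found in the camera images.
- tube1_center (a point): centre of a lying brown card tube with white end caps, 60 mm in diameter, 78 mm long, about 100 g, rigid. Its y axis runs along the tube; its z axis points to the glued seam, a 12 mm wide pale paper strip along the tube, which faces up at the start. Rolls easily about y; at rest it stays where it is left
- tube2_center (a point): as tube1: 2 or 3 of the three tubes are present (None if absent), starting side by side on the green cutting mat, places 90 mm apart, 85 to 103 mm before the line (half their circumference is 94 mm)
- tube3_center (a point): as tube1: equal, may be absent (None)
- line (a point): middle of the white line across the green cutting mat, on its surface, 6 mm above the bench. x is the direction in which the tubes are to roll, y runs along the line, z up. The fixed mat is 320 mm along x by 280 mm along y, its centre at x = -45 mm; wooden stop strips cross its ends, 22 mm above its surface, their inner faces at x = -197 and +107 mm
- cradle1 (a point): where the centre of a tube lies when it rests in this cradle. x along the cradle, outwards from the carousel's axis 92 mm away, z up. A cradle is two wooden rails 70 mm long, 8 mm wide, 13 mm high, 48 mm apart; a tube lies lengthwise between them on their inner edges, its underside 1 mm over the disc, and centres itself sideways
- cradle2 (a point): as cradle1; the three equal cradles are 120 degrees apart on the disc
- cradle3 (a point): as cradle1
- handle (a point): where to hold the carousel's handle peg, 87 mm above the bench: an upright round wooden peg, 20 mm in diameter, its top 16 mm above this point, standing 66 mm up from the disc, 115 mm from the axis, halfway between cradle1 and cradle3. x points outwards from the axis
- carousel_axis (a point): centre of the carousel's wooden disc (294 mm in diameter), on its upright axis of rotation, on top of the disc, 37 mm above the bench; it does not move
- carousel (a joint): angle of the carousel in rad, 0 at the start, growing counter-clockwise seen from above, without stops; it turns freely either way, but is stiff enough (0.15 N m, about 1.3 N at the peg) to stay where it is left
- switch_top (a point): top centre of the lamp's round black push button, 30 mm in diameter, on a fixed white box (70 x 60 x 30 mm); 48 mm above the bench, pressed straight down
- switch (a joint): travel of the push button in m: 0 released, 0.006 fully down, which takes 5 N; it springs back
- pencil_pot: black pot of pencils, 72 mm wide, 185 mm high with the pencils; origin at the centre of its underside; a bystander, to be left alone
- gift_box: white and red gift box, 104 x 94 x 60 mm; origin at the centre of its underside; a bystander, to be left alone
- tape_roll: brass coloured roll of tape lying flat, 76 mm wide, 19 mm high; origin at the centre of its underside; a bystander, to be left alone
- scissors: scissors lying flat, 160 mm long; origin at the centre of its underside; a bystander, to be left alone
- glue: white glue bottle, 40 mm wide, 100 mm high; origin at the centre of its underside; a bystander, to be left alone
- candle_pot: small terracotta pot, 68 mm wide, 60 mm high; origin at the centre of its underside; a bystander, to be left alone
- brush: paint brush lying flat, 200 mm long; origin at the centre of its underside; a bystander, to be left alone
Things that resemble listed ones, but are neither listed nor needed, are in the scene too. Leave any blue look-alike of the part that bears tube1_center alone.

How it is judged:
By the outcome, as a careful person would: the job done as asked, in the order asked, and still so for the second after the job is handed in, with the robot touching nothing.
Of tube1, tube2, tube3 only 2 to 3 are there at a start; the rules pass over those that are not, and their reading is None.
At some moment in a run one of tube1, tube2, tube3 may be knocked a few centimetres aside while the robot is not near it.
Once in a run the grip may slacken for a moment while it holds something.
It also fails if it takes over 210 s, if anything falls off the work surface, if the arm or the gripper's body presses on something with over 40 N, if the wrist force passes 120 N, or if a joint passes its speed limit or range.

## Working session

There is one attempt and no reset: what is moved stays moved. The work goes in short steps, each a Python script; the robot and the scene stay as the last script left them, time stands still between calls to the robot, and variables do not carry over. Pictures are saved under pics/ and viewed, at most 14 in all, crops included, and the job is handed in when it is done.

```bash
ls; mkdir -p pics; python3 - <<'E'
from cell import bot
import cv2,numpy as np
for n in("scene","side"):
    im=bot.camera(n); cv2.imwrite(f"pics/{n}0.png",im[:,:,::-1])
    for t in("tube1_center","line","cradle1","handle","carousel_axis","carousel","switch_top","switch","gift_box"):
        try: print(n,t,[([round(float(x)) for x in d["bbox"]],round(d["confidence"],2)) for d in bot.search_frame(n,t)][:6])
        except Exception as e: print(n,t,repr(e)[:100])
    c=bot.calibration(n); print(np.round(c["mtx"],1).tolist(),np.round(c["extrinsics"],3).tolist())
print(np.round(bot.calibration("wrist")["hand_eye"],4).tolist(),bot.calibration("wrist")["mtx"].tolist(),bot.grip_depth,bot.read_tool_rot(),bot.read_clock())
im=bot.camera("wrist"); cv2.imwrite("pics/w0.png",im[:,:,::-1])
E
```

```text
pics
scene tube1_center [([324, 184, 31, 25], 0.8), ([300, 145, 20, 24], 0.55)]
scene line [([307, 161, 108, 72], 0.76)]
scene cradle1 [([247, 214, 95, 76], 0.9)]
scene handle [([247, 213, 96, 75], 0.88)]
scene carousel_axis [([246, 212, 94, 75], 0.46)]
scene carousel [([246, 212, 96, 79], 0.93), ([284, 193, 20, 18], 0.66), ([324, 184, 34, 25], 0.58)]
scene switch_top [([368, 226, 10, 10], 0.65), ([246, 213, 92, 74], 0.16)]
scene switch []
scene gift_box [([394, 214, 33, 33], 0.7)]
[[370.9, 0.0, 326.3], [0.0, 370.9, 203.1], [0.0, 0.0, 1.0]] [[0.786, 0.617, 0.021, -0.416], [0.424, -0.515, -0.745, -0.17], [-0.449, 0.595, -0.667, 1.51], [0.0, 0.0, 0.0, 1.0]]
side tube1_center [([345, 275, 34, 32], 0.86), ([299, 221, 25, 25], 0.74)]
side line [([212, 221, 140, 87], 0.86)]
side cradle1 [([296, 170, 86, 48], 0.87), ([285, 241, 25, 32], 0.59), ([275, 139, 20, 51], 0.25)]
side handle [([297, 169, 87, 49], 0.78), ([294, 170, 88, 53], 0.2)]
side carousel_axis [([296, 167, 88, 54], 0.91)]
side carousel [([296, 169, 87, 52], 0.57)]
side switch_top [([267, 205, 8, 6], 0.48)]
side switch [([266, 203, 10, 6], 0.39)]
side gift_box [([204, 202, 42, 41], 0.59)]
[[479.7, 0.0, 318.3], [0.0, 479.7, 202.2], [0.0, 0.0, 1.0]] [[-0.882, -0.472, 0.005, 0.462], [-0.257, 0.472, -0.843, 0.228], [0.396, -0.745, -0.537, 1.347], [0.0, 0.0, 0.0, 1.0]]
[[0.0004, -0.9593, -0.2826, 0.0708], [1.0, 0.0005, -0.0002, -0.0011], [0.0004, -0.2826, 0.9593, -0.1433], [0.0, 0.0, 0.0, 1.0]] [[338.57085758284836, 0.0, 320.5181449474169], [0.0, 338.57085758284836, 202.55058441967537], [0.0, 0.0, 1.0]] 0.0187 [-6.88872564e-07  7.07118177e-01  7.07095385e-01  1.75645113e-05] 1.0
```

View pics/scene0.png

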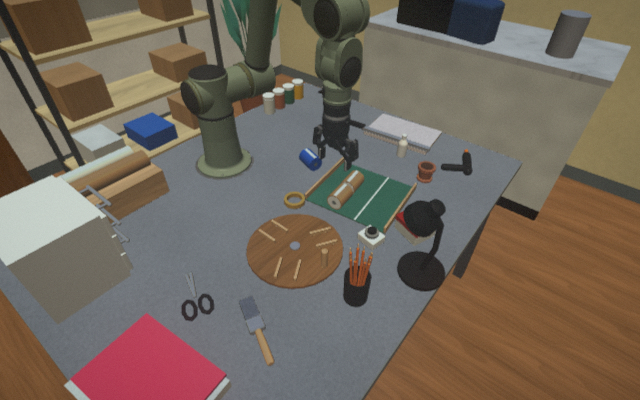

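View pics/side0.png

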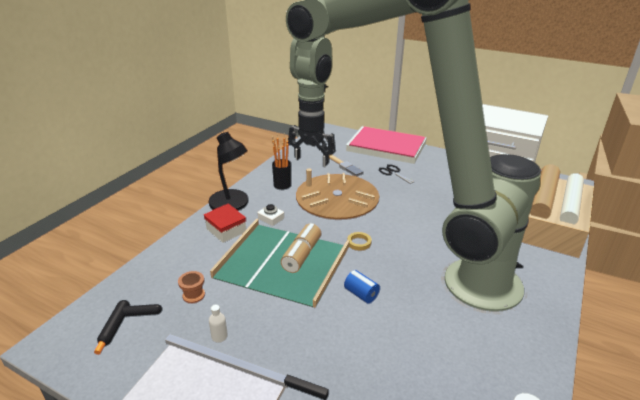

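The scene view shows the mat around (360,190) with two tubes end to end at (345,188), the white line at (372,198), the carousel at (295,250) with its peg near (324,257), the switch at (371,233) and the blue decoy at (310,159). The side view agrees with this, with the tubes at (302,248) and the switch at (270,212).

```bash
python3 - <<'E'
import cv2,numpy as np
a=cv2.imread("pics/scene0.png")[140:290,240:440]; b=cv2.imread("pics/side0.png")[160:310,200:400]
r=lambda x:cv2.resize(x,None,fx=4,fy=4,interpolation=cv2.INTER_CUBIC)
cv2.imwrite("pics/a.png",r(a)); cv2.imwrite("pics/b.png",r(b))
E
```

```text
(no output)
```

View pics/a.png

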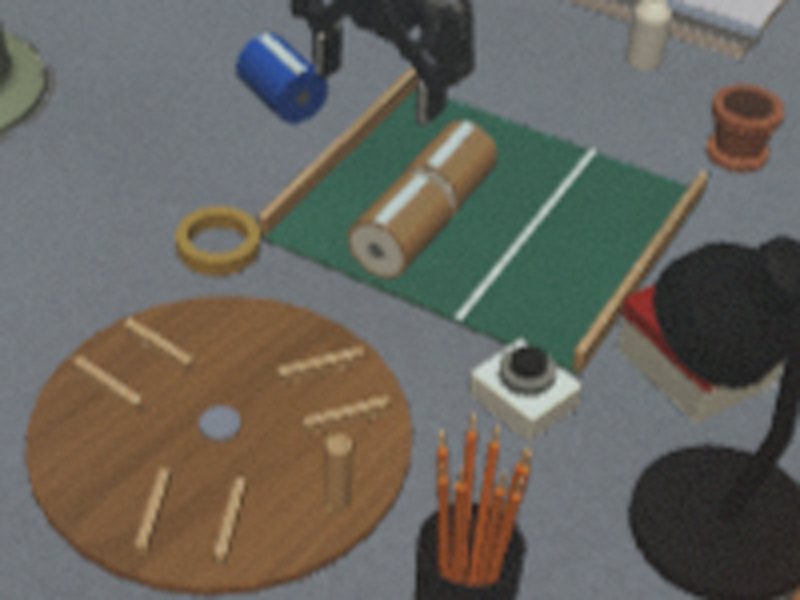

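View pics/b.png

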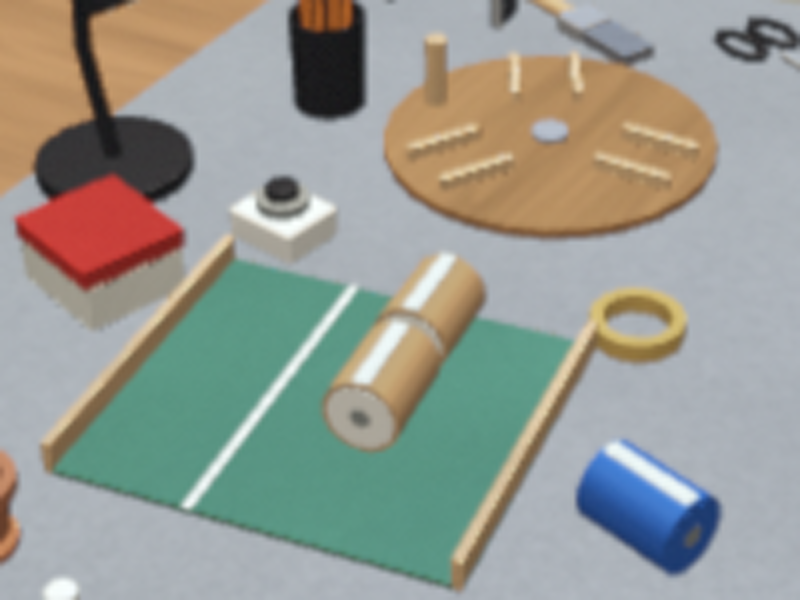

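Two tubes are present, lying end to end with seams up. The carousel has three cradles, and the peg top is at (339,441) in the scene crop. The switch is beside the line's near end. Next I triangulate.

```bash
cat > h.py <<'E'
from cell import bot
import cv2,numpy as np
from scipy.spatial.transform import Rotation as R
def cam(n):
    c=bot.calibration(n)
    if n!="wrist": return c["mtx"],np.array(c["extrinsics"])
    q=bot.read_tool_rot(); T=np.eye(4); T[:3,:3]=R.from_quat(np.roll(q,-1)).as_matrix(); T[:3,3]=bot.read_position()
    return c["mtx"],np.linalg.inv(T@c["hand_eye"])
def ray(c,uv):
    K,E=c; d=E[:3,:3].T@np.linalg.solve(K,[uv[0],uv[1],1]); return -E[:3,:3].T@E[:3,3],d/np.linalg.norm(d)
def tri(obs):
    A=np.zeros((3,3));b=np.zeros(3)
    for c,uv in obs:
        o,d=ray(c,uv);P=np.eye(3)-np.outer(d,d);A+=P;b+=P@o
    x=np.linalg.solve(A,b)
    return x,[float(np.linalg.norm(np.cross(x-ray(c,uv)[0],ray(c,uv)[1]))) for c,uv in obs]
def onz(c,uv,z):
    o,d=ray(c,uv); return o+d*(z-o[2])/d[2]
def proj(c,p):
    K,E=c; q=K@(E[:3,:3]@p+E[:3,3]); return q[:2]/q[2]
def down(a):  # tool pointing down, closing axis (tool y) along heading a
    y=np.array([np.cos(a),np.sin(a),0]);z=np.array([0,0,-1.]);x=np.cross(y,z)
    return np.roll(R.from_matrix(np.c_[x,y,z]).as_quat(),1)
def grab(name,fn):
    c=cam(name); im=bot.camera(name); cv2.imwrite(f"pics/{fn}.png",im[:,:,::-1]); np.savez(f"pics/{fn}.npz",K=c[0],E=c[1]); return c,im
def load(fn): d=np.load(f"pics/{fn}.npz"); return d["K"],d["E"]
E
python3 - <<'E'
from h import *
S,D=cam("scene"),cam("side")
P=dict(lineN=((460,318),(354,288)),lineF=((594,150),(187,505)),axis=((220,422),(549,130)),peg=((339,441),(436,40)),sw=((530,360),(283,188)),
 As=((380,220),(450,255)),Ae=((425,172),(404,305)),Bs=((433,165),(407,322)),Be=((468,124),(362,378)))
P.update(stopF1=((703,175),(50,448)),stopF0=((580,350),(230,240)),stopN1=((412,72),(460,560)),tape=((218,232),(638,318)))
for k,(a,b) in P.items():
    x,e=tri([(S,np.array(a)/4+[240,140]),(D,np.array(b)/4+[200,160])]); print(k,np.round(x,4),np.round(e,4))
print(np.round(onz(S,[295,248],.037),3), "blue",np.round(onz(S,[310,159],.03),3))
E
```

```text
lineN [0.6059 0.0564 0.0029] [0.0029 0.0029]
lineF [0.5744 0.3305 0.0044] [0.0026 0.0026]
axis [ 0.5494 -0.1841  0.0394] [0.0017 0.0017]
peg [ 0.6625 -0.1837  0.0996] [0.0021 0.0021]
sw [0.6988 0.0141 0.046 ] [0.003 0.003]
As [0.5173 0.0566 0.065 ] [0.0027 0.0027]
Ae [0.5125 0.1319 0.0682] [0.0008 0.0008]
Bs [0.5061 0.1466 0.0644] [0.0047 0.0047]
Be [0.4987 0.2174 0.0652] [0.0019 0.0019]
stopF1 [0.6825 0.3425 0.0209] [0.0034 0.0034]
stopF0 [0.7145 0.0704 0.0228] [0.0026 0.0026]
stopN1 [0.3738 0.3036 0.0215] [0.0021 0.0021]
tape [ 0.3818 -0.0008  0.0151] [0.0022 0.0022]
[ 0.556 -0.189  0.037] blue [0.285 0.204 0.03 ]
```

```bash
python3 - <<'E'
from h import *
S,D=cam("scene"),cam("side")
for k,a,b in(("lamphead",(430,217),(233,148)),("lampbase",(421,270),(228,200)),("potbase",(357,297),(282,186)),("pottop",(360,253),(281,142))):
    print(k,tri([(S,a),(D,b)]))
q=down(-np.pi/2+.115); print(bot.solve_ik([.53,.14,.3],q),bot.solve_ik([.53,.14,.3],down(np.pi/2+.115)))
bot.move_pose([.50,.14,.30],q); grab("wrist","w1"); print(bot.read_joint_positions())
bot.move_pose([.55,-.10,.34],q); grab("wrist","w2"); print(bot.read_clock())
cv2.imwrite("pics/w12.png",np.vstack([cv2.imread("pics/w1.png"),cv2.imread("pics/w2.png")])[:, :][:,:,:] if 0 else cv2.imread("pics/w1.png"))
E
```

```text
lamphead (array([ 0.86084596, -0.00837211,  0.21727881]), [0.011522367161073929, 0.01152236716107403])
lampbase (array([8.86672590e-01, 2.29618165e-05, 8.95453704e-03]), [0.0009293568964261548, 0.0009293568964263083])
potbase (array([ 0.78505844, -0.19122836, -0.0041736 ]), [0.0034653041784843265, 0.0034653041784841886])
pottop (array([ 0.77863702, -0.1900878 ,  0.17926235]), [0.0016065590674855972, 0.001606559067485334])
[ 0.12358277  0.28765835 -0.07016849  1.21296949  0.         -3.13300988] [ 0.12358277  0.28765835 -0.07016849  1.21296949  0.          0.00858277]
[ 1.30697135e-01  2.31784985e-01 -1.44747839e-01  1.19432825e+00
 -9.52224795e-06 -3.12574382e+00]
9.7333
```

View pics/w1.png

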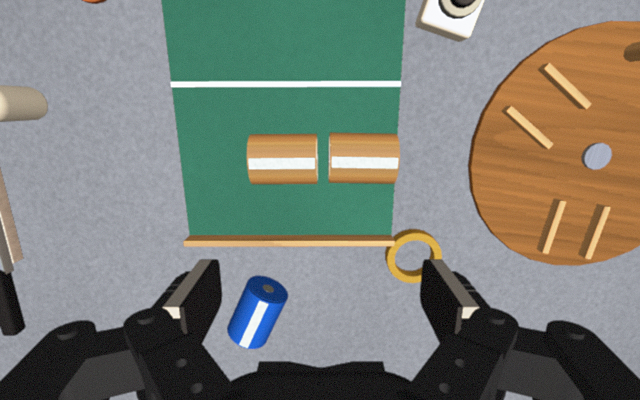

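View pics/w2.png

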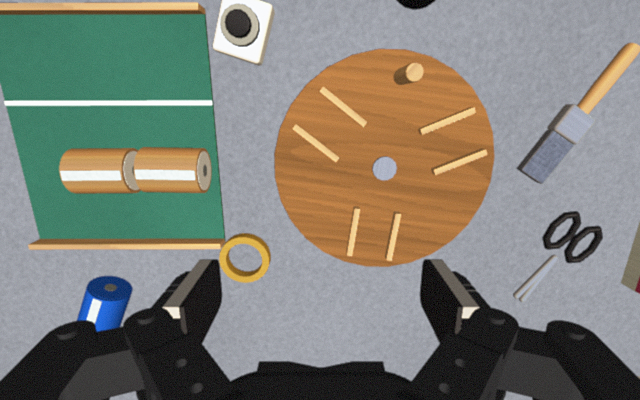

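The wrist views show the line at row 84, the seams near (364,163) and (281,163), and the stop strip at row 241. In the second view the axis is at (384,168), the peg top at (414,71) and the switch at (239,22).

```bash
python3 - <<'E'
from h import *
S,D=cam("scene"),cam("side"); A=load("w1");B=load("w2")
sc=lambda p:np.array(p)/4+[240,140]; sd=lambda p:np.array(p)/4+[200,160]
def p(k,o): x,e=tri(o); print(k,np.round(x,4),np.round(e,4)); return x
n=p("lineN",[(A,(401,84)),(B,(213,103)),(S,sc((460,318))),(D,sd((354,288)))])
f=p("lineF",[(A,(171,84.5)),(B,(5,103)),(S,sc((594,150))),(D,sd((187,505)))])
print("w only",onz(A,(401,84),.006),onz(A,(171,84.5),.006),onz(B,(213,103),.006))
p("sw",[(B,(239,22)),(A,(459,2)),(S,sc((530,360))),(D,sd((283,188)))])
print("swB",onz(B,(239,22),.048))
for k,u in dict(A0=(398,162.5),A1=(330,162.5),B0=(315,163),B1=(248,163.5)).items(): print(k,onz(A,u,.066))
ax=onz(B,(384,168),.037); print("axis",ax,"A",onz(A,(597,156),.037),"peg",onz(B,(414,71),.103))
g=onz(B,(414,71),.103)-ax; print("peg",np.linalg.norm(g[:2]),np.degrees(np.arctan2(g[1],g[0])))
for r in([(320,88),(365,125),(293,127),(338,160)],[(475,110),(420,132),(487,153),(433,171)],[(350,255),(355,209),(389,259),(397,213)]):
    q=np.array([onz(B,u,.05) for u in r]); c=q.mean(0)-ax; d=(q[0]-q[1]+q[2]-q[3]); print("cradle",q.mean(0),np.linalg.norm(c[:2]),np.degrees(np.arctan2(c[1],c[0])),np.degrees(np.arctan2(d[1],d[0])))
E
```

```text
lineN [0.6048 0.0539 0.0031] [0.0026 0.0022 0.0053 0.0012]
lineF [0.5721 0.3317 0.0048] [0.0016 0.0016 0.0043 0.0017]
w only [0.60332283 0.05217108 0.006     ] [0.57046752 0.33101384 0.006     ] [0.60309014 0.05174082 0.006     ]
sw [0.696  0.0141 0.0442] [0.0036 0.0083 0.0056 0.0022]
swB [0.69841395 0.01145271 0.048     ]
A0 [0.51633993 0.05341171 0.066     ]
A1 [0.50756126 0.12923471 0.066     ]
B0 [0.50506248 0.14589854 0.066     ]
B1 [0.49584222 0.22061249 0.066     ]
axis [ 0.54701026 -0.18641894  0.037     ] A [ 0.54745994 -0.1900058   0.037     ] peg [ 0.66330627 -0.1865414   0.103     ]
peg 0.11629607295563851 -0.06033371109813192
cradle [ 0.59429244 -0.10650136  0.05      ] 0.0928570084316866 59.389878722424264 59.58931060704745
cradle [ 0.5923288  -0.26571605  0.05      ] 0.091333469643157 -60.251904576405245 -62.69613823697154
cradle [ 0.4562005  -0.18382434  0.05      ] 0.09084682096186858 178.36340330279612 -178.41721434373346
```

```bash
cat >> h.py <<'E'
TH=.1167; EX=np.array([np.cos(TH),np.sin(TH),0]); EY=np.array([-np.sin(TH),np.cos(TH),0]); MID=np.array([.5871,.1917,.006])
QR=down(np.pi/2+TH); YT={"A":-.0909,"B":.0015}
def locate(fn,move=True):
    "x of each tube along EX from the line, and its ends along EY, seen from above"
    if move: bot.move_pose(MID+.02*EX-.045*EY+[0,0,.29],QR)
    c,im=grab("wrist",fn); im=im.astype(int); out={}
    br=lambda p:(lambda u:(im[u[1],u[0],0]-im[u[1],u[0],2]>35))(np.clip(np.round(proj(c,p)).astype(int),0,[639,399]))
    for k,y in YT.items():
        r=[]
        for dy in(-.025,-.012,0,.012,.025):
            t=np.arange(-.16,.07,.0005); m=np.array([br(MID+EX*s+EY*(y+dy)+[0,0,.03]) for s in t])
            if m.any(): 
                ds=[ray(c,proj(c,MID+EX*s+EY*(y+dy)+[0,0,.03]))[1] for s in(t[m][0],t[m][-1])]
                o=ray(c,(0,0))[0]; d=ds[0]+ds[1]; r.append((o+d*(.036-o[2])/d[2]-MID)@EX); w=t[m][-1]-t[m][0]
        out[k]=(np.round(r,4),round(w,3)) if r else None
    return out
def stroke(x0,y,dx,f=4,op=.5,s=None):
    "press on the tube top at plate offset s behind x0, push tube by dx"
    s=dx/2 if s is None else s
    p=MID+EX*(x0-s)+EY*y; p[2]=.105
    bot.move_linear(p,speed=.2); q=p.copy(); q[2]=.05
    h=bot.move_linear(q,speed=.03,until_force=f)
    z=bot.read_position(); f0=bot.read_ft_force()
    bot.move_linear(z+EX*2*dx,speed=.06); f1=bot.read_ft_force()
    e=bot.read_position(); bot.move_linear(e+[0,0,.03],speed=.15)
    print("hit",h,"z",round(z[2],4),np.round(f0,1),np.round(f1,1))
E
python3 - <<'E'
from h import *
bot.move_pose(MID+.02*EX-.045*EY+[0,0,.29],QR); print(locate("r0",False))
bot.set_gripper(.5); 
stroke(-.0863,YT["A"],.018)
print(locate("r1"),bot.read_clock())
cv2.imwrite("pics/r01.png",np.hstack([cv2.imread(f"pics/r{i}.png")[:300,120:520] for i in(0,1)]))
E
```

```text
{'A': (array([-0.0863, -0.0863, -0.0858, -0.0858, -0.0858]), np.float64(0.06)), 'B': (array([-0.0868, -0.0868, -0.0868, -0.0868, -0.0868]), np.float64(0.06))}
hit True z 0.0638 [0.4 0.5 4.4] [ 0.3 -2.8  5.3]
{'A': (array([-0.0687, -0.0682, -0.0677, -0.0677, -0.0677]), np.float64(0.06)), 'B': (array([-0.0866, -0.0866, -0.0866, -0.0866, -0.0866]), np.float64(0.06))} 17.2
```

View pics/r01.png

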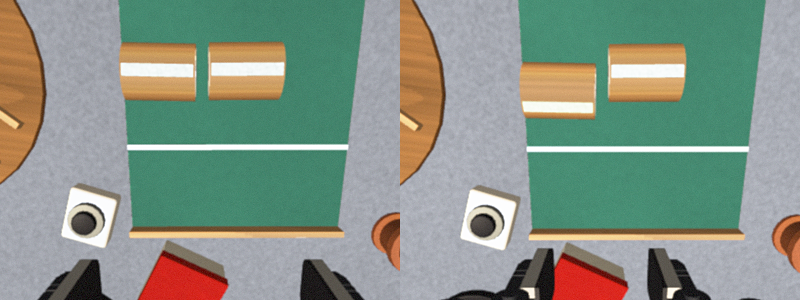

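The first stroke rolled the nearer tube 18 mm, and its seam moved forward cleanly. I'll continue with the rest.

```bash
python3 - <<'E'
from h import *
def go(k,x,tgt,n):
    d=(tgt-x)/n
    for i in range(n): stroke(x+i*d,YT[k],d)
bot.move_linear(MID+EX*-.07+EY*YT["A"]+[0,0,.1],speed=.25)
go("A",-.068,.003,4)
bot.move_linear(bot.read_position()+[0,0,.02]); bot.move_linear(MID+EX*-.09+EY*YT["B"]+[0,0,.1],speed=.25)
go("B",-.0867,.003,5)
print(locate("r2"),bot.read_clock())
E
```

```text
hit True z 0.0639 [ 0.  -1.1  3.6] [ 0.2 -3.2  5.5]
hit True z 0.0639 [ 0.6 -0.3  4.9] [ 0.1 -2.7  4.2]
hit True z 0.064 [-0.5  0.5  4.1] [ 0.5 -2.3  4.1]
hit True z 0.064 [-0.1 -0.5  4. ] [-0.6 -1.9  3.3]
hit True z 0.0639 [-0.1 -0.3  4.8] [-1.7  0.8  4.8]
hit True z 0.064 [0.7 0.1 4.8] [0.6 1.5 3.7]
hit True z 0.064 [ 0.3 -0.2  3.9] [0.7 0.2 2.1]
hit True z 0.064 [ 0.1 -0.6  4.7] [-0.   1.2  2.2]
hit True z 0.0641 [-0.9  0.3  4.8] [-0.3  0.4  1.6]
{'A': (array([0.0027, 0.0027, 0.0027, 0.0032, 0.0037]), np.float64(0.06)), 'B': (array([-0.1492, -0.1492, -0.1492, -0.1492, -0.1497]), np.float64(0.021))} 43.8667
```

View pics/r2.png

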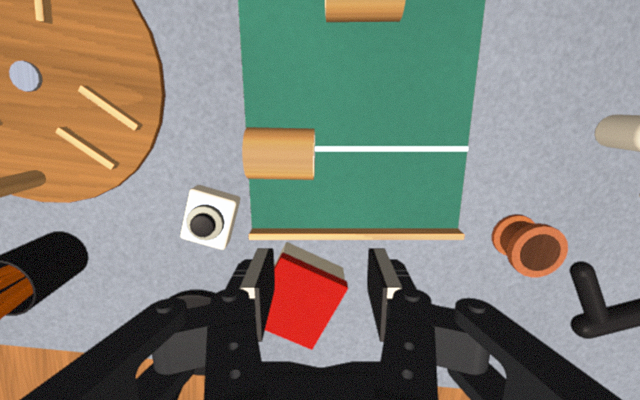

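Tube A sits on the line with its seam hidden. Tube B has moved back to the top edge of the view (365,8), probably from the knock. I'll look at it from further back.

```bash
python3 - <<'E'
from h import *
bot.move_pose(MID-.07*EX+.0*EY+[0,0,.30],QR)
c,im=grab("wrist","k1"); grab("side","k2")
a=cv2.imread("pics/k1.png")[:300,120:520]; b=cv2.resize(cv2.imread("pics/k2.png")[200:320,190:350],None,fx=2.5,fy=2.5,interpolation=2)
cv2.imwrite("pics/k.png",np.hstack([a,b])); print(bot.read_clock())
E
```

```text
44.45
```

View pics/k.png

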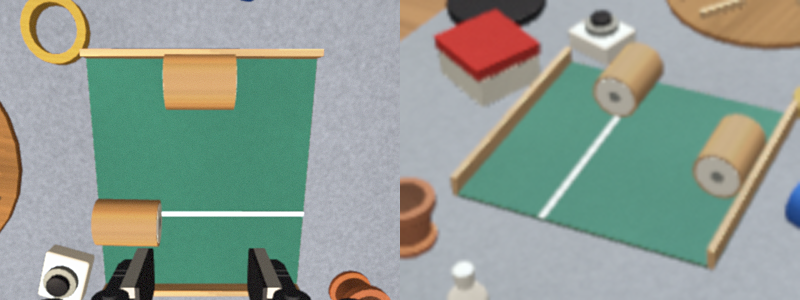

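B is against the rear stop with no seam visible, so it has rolled. I'll roll it forward until the seam shows, then measure its angle.

```bash
python3 - <<'E'
from h import *
c=load("k1")
for u in((283,85),(356,85)): print((onz(c,u,.064)-MID)@EY)
y=np.mean([(onz(c,u,.064)-MID)@EY for u in((283,85),(356,85))]); x=-.167; print(y)
bot.move_linear(MID+EX*x+EY*y+[0,0,.13],speed=.25)
for i in range(3): stroke(x,y,.018); x+=.018
import h; h.YT={"A":-.0909,"B":y}
bot.move_pose(MID-.03*EX+[0,0,.29],QR); print(locate("k3",False)); grab("side","k4"); print(bot.read_clock())
a=cv2.imread("pics/k3.png")[:300,120:520]; b=cv2.resize(cv2.imread("pics/k4.png")[200:320,190:350],None,fx=2.5,fy=2.5,interpolation=2)
cv2.imwrite("pics/kk.png",np.hstack([a,b]))
E
```

```text
-0.04060602793676006
0.0377399171568023
-0.0014330553899788816
hit True z 0.0639 [ 0.3 -0.5  5.3] [1.1 0.3 4.7]
hit True z 0.0639 [-0.1 -0.8  4.7] [-0.2 -0.1  5.2]
hit True z 0.064 [ 1.3 -0.6  4.4] [ 0.5 -0.2  3.9]
{'A': (array([0.0027, 0.0027, 0.0034, 0.0034, 0.0034]), np.float64(0.062)), 'B': (array([-0.1137, -0.1137, -0.1137, -0.1137, -0.1137]), np.float64(0.058))}
54.35
```

View pics/kk.png

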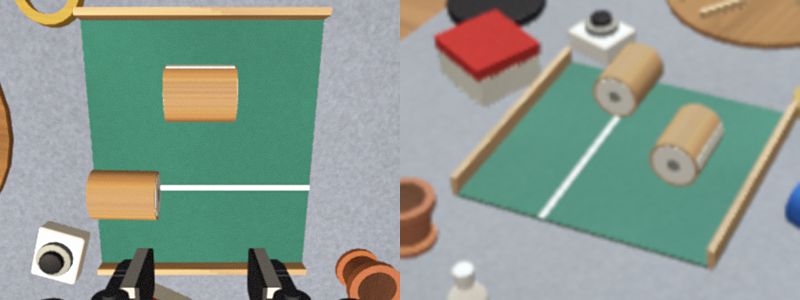

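```bash
python3 - <<'E'
from h import *
import h
y=-.0014; x=-.1142
bot.move_linear(MID+EX*x+EY*y+[0,0,.12],speed=.25)
for i in range(2): stroke(x,y,.018); x+=.018
h.YT={"A":-.0909,"B":y}
bot.move_pose(MID-.03*EX+[0,0,.29],QR); r=locate("k5",False); print(r)
# seam: white run along EX on tube B
c=load("k5"); im=cv2.imread("pics/k5.png").astype(int); xc=float(np.mean(r["B"][0]))
ph=np.radians(np.arange(-80,80,.5)); 
for dy in(-.02,0,.02):
    m=[]
    for p in ph:
        u=np.round(proj(c,MID+EX*(xc+.03*np.sin(p))+EY*(y+dy)+[0,0,.03+.03*np.cos(p)])).astype(int)
        b=im[u[1],u[0]]; m.append(b[2]-b[0]<30 and b.min()>150)
    m=np.array(m); print(np.degrees(ph[m][[0,-1]]) if m.any() else None, np.degrees(ph[m].mean()) if m.any() else None)
print(bot.read_clock())
E
```

```text
hit True z 0.0639 [ 0.2 -0.3  3.9] [0.3 0.4 4.9]
hit True z 0.0639 [ 0.6 -0.2  4.2] [ 0.8 -1.   4.5]
{'A': (array([0.0022, 0.003 , 0.0037, 0.0037, 0.0037]), np.float64(0.062)), 'B': (array([-0.0789, -0.0789, -0.0789, -0.0789, -0.0789]), np.float64(0.06))}
[-19.    3.5] -7.75
[-19.    2.5] -8.25
[-19.    2.5] -8.25
61.45
```

The seam is at −8° with B 79 mm before the line, so the knock changed its phase. I'll lift B, shift it back 19.5 mm without turning it, and then roll it.

```bash
cat >> h.py <<'E'
def seam(fn,r,y):
    c=load(fn); im=cv2.imread(f"pics/{fn}.png").astype(int); xc=float(np.mean(r)); ph=np.radians(np.arange(-80,80,.5)); out=[]
    for dy in(-.02,0,.02):
        m=[]
        for p in ph:
            u=np.round(proj(c,MID+EX*(xc+.03*np.sin(p))+EY*(y+dy)+[0,0,.03+.03*np.cos(p)])).astype(int)
            b=im[u[1],u[0]]; m.append(b[2]-b[0]<30 and b.min()>150)
        m=np.array(m); out.append(np.degrees(ph[m].mean()) if m.any() else None)
    return out
E
python3 - <<'E'
from h import *
import h
y=-.0014; x=-.0789
q=down(TH); s=bot.solve_ik(MID+EX*x+EY*y+[0,0,.1],q); s2=bot.solve_ik(MID+EX*x+EY*y+[0,0,.1],down(TH+np.pi)); print(s,s2)
if abs(s2[5])<abs(s[5]): q=down(TH+np.pi)
P=lambda x,z:MID*[1,1,0]+EX*x+EY*y+[0,0,z]
bot.set_gripper(1.0); bot.move_pose(P(x,.14),q); bot.move_linear(P(x,.014))
bot.set_gripper(0.55,25); print(bot.read_gripper_width(),bot.read_finger_force())
bot.move_linear(P(x,.020),speed=.05); bot.move_linear(P(x-.0195,.020),speed=.05); bot.move_linear(P(x-.0195,.0142),speed=.03)
bot.set_gripper(1.0); bot.move_linear(P(x-.0195,.14))
h.YT={"A":-.0909,"B":y}
bot.set_gripper(.5);bot.move_pose(MID-.03*EX+[0,0,.29],QR); r=locate("k6",False); print(r,seam("k6",r["B"][0],y),bot.read_clock())
E
```

```text
[ 0.20525225  0.42590024 -0.39345358  0.75144251  0.          1.65934858] [ 0.20525225  0.42590024 -0.39345358  0.75144251  0.         -1.48224408]
0.6947125860078608 26.34603649377823
{'A': (array([0.003 , 0.0029, 0.0029, 0.0034, 0.0034]), np.float64(0.061)), 'B': (array([-0.099, -0.099, -0.099, -0.099, -0.099]), np.float64(0.059))} [np.float64(-7.75), np.float64(-7.75), np.float64(-8.0)] 69.1583
```

```bash
python3 - <<'E'
from h import *
import h
y=-.0014; x=-.099; d=.099/6
bot.move_linear(MID+EX*x+EY*y+[0,0,.12],speed=.25)
for i in range(6): stroke(x,y,d); x+=d
h.YT={"A":-.0909,"B":y}
print(locate("m1"),bot.read_clock())
E
```

```text
hit True z 0.0639 [ 0.1 -0.   5. ] [ 0.2 -1.   5.2]
hit True z 0.064 [-0.2  0.4  3.8] [-0.7 -0.9  4.5]
hit True z 0.064 [0.7 0.3 4.6] [-0.1 -1.3  3.7]
hit True z 0.064 [0.8 0.1 4. ] [-0.7 -0.1  3.2]
hit True z 0.0641 [ 0.2 -1.2  4.7] [-1.1 -0.5  1.9]
hit True z 0.0641 [-0.8 -0.5  3.6] [-0.2 -0.   2.4]
{'A': (array([0.0027, 0.0027, 0.0027, 0.0027, 0.0037]), np.float64(0.06)), 'B': (array([-0.001 , -0.001 , -0.0003, -0.0003, -0.001 ]), np.float64(0.06))} 86.5
```

View pics/m1.png

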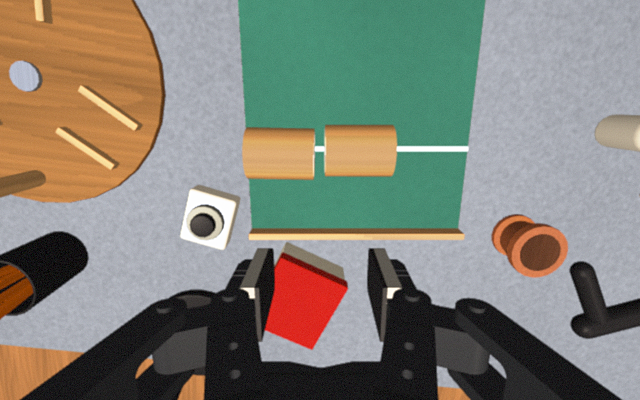

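Both tubes lie on the line with their seams underneath, covering the line at (280,152) and (360,150). Loading comes next.

```bash
cat >> h.py <<'E'
AX=np.array([.5474,-.186,0])
def quat(a):
    c=[(abs(s[5]),tuple(down(b))) for b in(a,a+np.pi) if (s:=bot.solve_ik([.55,-.05,.14],down(b))) is not None]
    return np.array(min(c)[1])
def load_tube(x,y,psi):
    P=MID*[1,1,0]+EX*x+EY*y; q=quat(TH)
    bot.set_gripper(1.0); bot.move_pose(P+[0,0,.13],q); bot.move_linear(P+[0,0,.020],speed=.12)
    bot.set_gripper(.55,45); print("grip",bot.read_gripper_width())
    bot.move_linear(P+[0,0,.145],speed=.12); print(bot.read_gripper_width(),bot.read_finger_force())
    C=AX+.092*np.array([np.cos(psi),np.sin(psi),0]); q=quat(psi-np.pi/2)
    bot.move_pose(C+[0,0,.145],q); w=bot.read_gripper_width(); print(w)
    bot.move_linear(C+[0,0,.058],speed=.1); print("hit",bot.move_linear(C+[0,0,.0505],speed=.03,until_force=5),bot.read_position()[2])
    bot.set_gripper(.88); bot.move_linear(C+[0,0,.15],speed=.15)
E
python3 - <<'E'
from h import *
load_tube(.003,-.0909,np.radians(179.5))
bot.move_pose([.55,-.06,.30],QR); c,im=grab("wrist","L1"); grab("scene","L2"); print(bot.read_clock())
a=cv2.imread("pics/L1.png")[:300,100:560]; b=cv2.resize(cv2.imread("pics/L2.png")[170:290,240:376],None,fx=2.5,fy=2.5,interpolation=2)
cv2.imwrite("pics/LL.png",np.hstack([a,b]))
E
```

```text
grip 0.6849672789658395
0.6851101803690939 48.343706130981445
0.6867005548793561
hit True 0.05416285134435614
96.0583
```

View pics/LL.png

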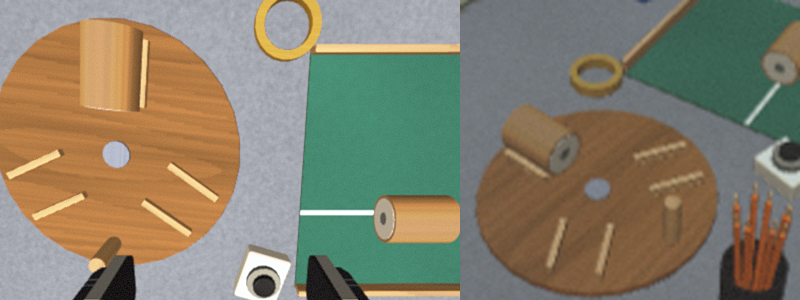

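```bash
python3 - <<'E'
from h import *
c=load("L1"); C=AX+.092*np.array([np.cos(np.radians(179.5)),np.sin(np.radians(179.5)),0])
g=lambda u:np.round(u,0).tolist()
for s in(-.03,.03): print("expected silhouette side", g(proj(c,C+[.03,s,.068])), g(proj(c,C+[-.03,s,.068])))
print("axis",g(proj(c,AX+[0,0,.037])),"rails",[g(proj(c,C+[d,s,.05])) for s in(-.028,.028) for d in(-.035,.035)])
print("seen tube centre",onz(c,(211.5,62),.068),onz(c,(216,154),.037))
print("B x",(onz(c,(100+374+40,219),.036)-MID)@EX)
E
```

```text
expected silhouette side [182.0, 96.0] [182.0, 33.0]
expected silhouette side [239.0, 102.0] [242.0, 41.0]
axis [217.0, 153.0] rails [[191.0, 32.0], [190.0, 101.0], [244.0, 38.0], [241.0, 107.0]]
seen tube centre [ 0.44891994 -0.18533439  0.068     ] [ 0.54848039 -0.18683189  0.037     ]
B x 7.823206222632307e-05
```

A is seated where expected. B goes next, then the switch.

```bash
python3 - <<'E'
from h import *
load_tube(-.0005,-.0014,np.radians(59.4))
bot.move_pose([.55,-.06,.30],QR); c,im=grab("wrist","L3"); grab("scene","L4"); print(bot.read_clock())
C=AX+.092*np.array([np.cos(np.radians(59.4)),np.sin(np.radians(59.4)),0]); print(proj(c,C+[0,0,.068]),proj(c,np.array([.6985,.0115,.048])),proj(c,np.array([.6633,-.1865,.103])))
a=cv2.imread("pics/L3.png")[:300,100:560]; b=cv2.resize(cv2.imread("pics/L4.png")[170:290,240:376],None,fx=2.5,fy=2.5,interpolation=2)
cv2.imwrite("pics/LM.png",np.hstack([a,b]))
E
```

```text
grip 0.6869588750215393
0.6848144458996788 48.33904266357422
0.68684717692345
hit True 0.05326348324497704
106.6167
[276.18209191 204.42110998] [361.89777562 286.16847744] [195.00785573 264.98080487]
```

View pics/LM.png

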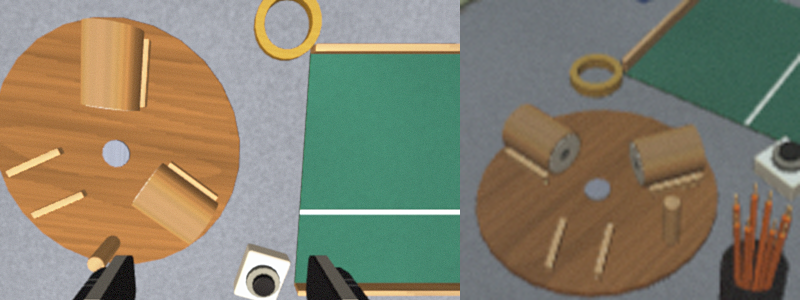

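```bash
python3 - <<'E'
from h import *
c=load("L3"); s=(onz(c,(363,283),.048)+[.6985,.0115,.048])/2; print(s)
bot.set_gripper(0.0); bot.move_pose([s[0],s[1],.12],QR); bot.move_linear([s[0],s[1],.056])
h=bot.move_linear([s[0],s[1],.036],speed=.015,until_force=2); print(h,bot.read_position()[2],bot.read_ft_force())
h=bot.move_linear([s[0],s[1],.036],speed=.015,until_force=14); print(h,bot.read_position()[2],bot.read_ft_force())
bot.wait(.2); bot.move_linear([s[0],s[1],.12],speed=.1); print(bot.read_clock())
E
```

```text
[0.69612298 0.01186115 0.048     ]
True 0.04929589386865853 [1.03141827 0.39215666 1.68255278]
True 0.04613412681296088 [-0.98529468 -0.21136529  4.33205778]
111.0417
```

```bash
python3 - <<'E'
from h import *
s=np.array([.6965,.0118,0]); bot.move_linear(s+[0,0,.052],speed=.1)
for z in(.048,.046,.044,.042,.041,.040,.039,.038):
    bot.move_linear(s+[0,0,z],speed=.02); f=bot.read_ft_force(); print(z,np.round(bot.read_position()[2],4),np.round(f,1))
    if f[2]>18: break
bot.wait(.1); grab("side","p1"); bot.move_linear(s+[0,0,.15],speed=.1); print(bot.read_clock())
E
```

```text
0.048 0.0489 [ 1.6 -0.2  2.6]
0.046 0.0467 [2.3 0.4 4.1]
0.044 0.046 [ 0.9 -0.4 11.7]
0.042 0.0458 [-3.2  0.6 21.7]
114.3583
```

```bash
python3 - <<'E'
from h import *
s=np.array([.6965,.0118,0]); bot.move_linear(s+[0,0,.058],speed=.1)
for z in np.arange(.056,.0425,-.001):
    bot.move_linear(s+[0,0,z],speed=.03); f=np.mean([bot.read_ft_force() for _ in range(6)],0); print(round(z,4),np.round(bot.read_position()[2],4),np.round(f,1))
    if f[2]>16: break
bot.move_linear(s+[0,0,.15],speed=.1); print(bot.read_clock(),bot.read_gripper_width())
E
```

```text
0.056 0.0564 [-0.4 -0.9 -0.4]
0.055 0.055 [0.2 0.4 0.3]
0.054 0.0539 [-0.3 -0.2  0.2]
0.053 0.0529 [-0.8 -0.2 -0.3]
0.052 0.0521 [0.6 0.  0.6]
0.051 0.0512 [-0.8  0.2  2. ]
0.05 0.0501 [0.5 0.5 2.7]
0.049 0.0491 [ 0.8 -0.6  3.5]
0.048 0.0481 [0.7 0.2 3.6]
0.047 0.0471 [ 0.5 -0.8  3.7]
0.046 0.0462 [-0.5 -1.   5.1]
0.045 0.046 [-1.3 -1.4  9.6]
0.044 0.046 [-4.   1.3 14.4]
0.043 0.0458 [-5.2 -0.  18.3]
120.1417 0.00040355925409893883
```

The force ramps over 6 mm to 5 N and then hits a hard stop, so the button went fully down and was released. Next is the carousel.

```bash
python3 - <<'E'
from h import *
c=load("L3"); pg=onz(c,(197,265),.103); print(pg)
ax=np.array([.5476,-.1862,0]); p0=(pg+[.6633,-.1865,.103])/2; p0[2]=0; r=.1155; th0=np.arctan2(*(p0-ax)[[1,0]]); print(np.linalg.norm(p0-ax),th0)
P=lambda t:ax+r*np.array([np.cos(t),np.sin(t),0])+[0,0,.070]
bot.set_gripper(.6); bot.move_pose(P(th0)+[0,0,.08],QR); bot.move_linear(P(th0),speed=.12)
bot.set_gripper(.15,25); print(bot.read_gripper_width(),bot.read_finger_force(),bot.read_ft_force())
for i in range(1,37):
    bot.move_linear(P(th0+i*np.pi/18),speed=.07)
    w=bot.read_gripper_width()
    if i%6==0: print(i,round(w,3),np.round(bot.read_ft_force(),1),round(bot.read_finger_force(),1))
    if w<.18: print("LOST",i,w); break
grab("scene","c1"); print(bot.read_clock())
E
```

```text
[ 0.66306564 -0.18431964  0.103     ]
0.11558552105587963 0.006836391918952932
0.22349986456040655 24.414637684822083 [-0.43859607  0.31533033  5.08514593]
6 0.224 [ 0.2 -0.6  7.6] 25.6
12 0.225 [-3.9  7.  15.1] 24.0
LOST 16 0.158044783788128
129.8167
```

The grip came off the peg at about 160°, so I'll look.

```bash
python3 - <<'E'
from h import *
print(bot.read_gripper_width(),bot.read_position())
bot.set_gripper(.6); bot.move_linear(bot.read_position()+[0,0,.09],speed=.15)
bot.move_pose([.60,-.14,.32],QR); c,im=grab("wrist","c2"); print(bot.read_clock())
a=cv2.imread("pics/c1.png")[170:290,240:376]; a=cv2.resize(a,None,fx=2.2,fy=2.2,interpolation=2)
b=cv2.imread("pics/c2.png")[:300,70:560]; a=cv2.copyMakeBorder(a,0,300-a.shape[0],0,0,0); cv2.imwrite("pics/cc.png",np.hstack([b,a]))
E
```

```text
0.15402381009585728 [ 0.42581065 -0.14138165  0.06790732]
131.975
```

View pics/cc.png

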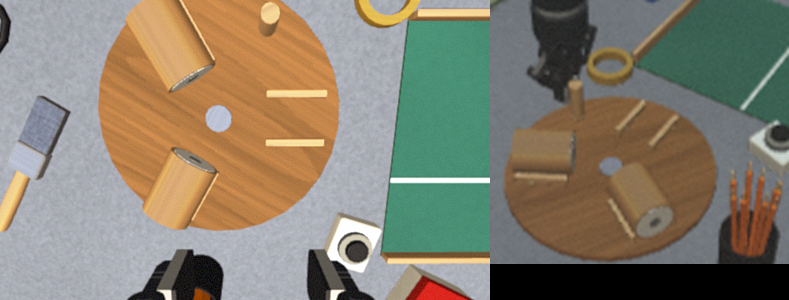

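The carousel has turned about 135–145° with both tubes still in their cradles; the peg top is near (270,9) in the crop. I'll regrasp with the fingers closing tangentially and turn the hand along with the peg.

```bash
cat > turn.py <<'E'
from h import *
ax=np.array([.5476,-.1862,0]); r=.1155
P=lambda t:ax+r*np.array([np.cos(t),np.sin(t),0])+[0,0,.070]
def arc(t0,t1,flip):
    Q=lambda t:down(t+np.pi/2+flip*np.pi)
    bot.set_gripper(.6); bot.move_pose(P(t0)+[0,0,.08],Q(t0)); print("j6",round(bot.read_joint_positions()[5],2)); bot.move_linear(P(t0),speed=.12)
    bot.set_gripper(.15,40); print("grip",bot.read_gripper_width())
    n=int(np.ceil((t1-t0)/np.radians(10)))
    for i in range(1,n+1):
        t=t0+(t1-t0)*i/n; bot.move_linear(P(t),speed=.07,rotation=Q(t)); w=bot.read_gripper_width()
        if i%4==0: print(i,round(w,3),np.round(bot.read_ft_force(),1))
        if not .19<w<.3: print("LOST",i,w); break
    bot.set_gripper(.6); bot.move_linear(bot.read_position()+[0,0,.08],speed=.15); print(bot.read_clock())
    return t
E
python3 - <<'E'
from turn import *
c=load("c2"); p=onz(c,(341,9),.103); d=(p-ax)[:2]; t=np.arctan2(d[1],d[0]); print(p,np.linalg.norm(d),np.degrees(t))
if abs(np.linalg.norm(d)-.1155)<.012: print(np.degrees(arc(t,np.radians(250),1)))
E
```

```text
[ 0.43894559 -0.13971041  0.103     ] 0.11818232901400488 156.83553847751793
j6 -0.06
grip 0.22268111171803934
4 0.218 [3.6 0.7 6.2]
8 0.222 [4.4 2.7 6.8]
139.575
250.00000000000003
```

```bash
python3 - <<'E'
from turn import *
a=arc(np.radians(250),2*np.pi+.0068-.002,0); print(np.degrees(a))
bot.move_pose([.55,-.06,.30],QR); c,im=grab("wrist","F1")
A=cv2.imread("pics/L3.png").astype(int); B=cv2.imread("pics/F1.png").astype(int); bot.set_gripper(.88)
# best rotation of the carousel between before/after: ring-sample the disc rails/peg
def samp(I,dt):
    o=[]
    for rr in np.arange(.03,.14,.004):
        for t in np.radians(np.arange(10,350,1.)):
            u=np.round(proj(c,ax+rr*np.array([np.cos(t+dt),np.sin(t+dt),0])+[0,0,.037])).astype(int)
            o.append(I[u[1],u[0]] if 0<=u[0]<640 and 0<=u[1]<240 else [0,0,0])
    return np.array(o,float)
s0=samp(A,0)
e={d:np.abs(s0-samp(B,np.radians(d))).mean() for d in np.arange(-10,10.1,1)}
k=sorted(e,key=e.get)[:3]; print(k,[round(e[x],2) for x in k],e[0]); print("px diff",np.abs(A-B)[:240].mean(),bot.read_clock())
E
```

```text
j6 1.27
grip 0.2226557794450385
4 0.221 [ 4.  -0.2  4.9]
8 0.222 [ 5.1 -4.   4.1]
12 0.22 [10.1 -1.3  1.5]
149.7333
360.2750197416628
[np.float64(0.0), np.float64(-1.0), np.float64(1.0)] [np.float64(5.89), np.float64(7.41), np.float64(7.69)] 5.887885154061625
px diff 6.621998697916666 151.0417
```

```bash
python3 - <<'E'
import cv2,numpy as np
A=cv2.imread("pics/L3.png");B=cv2.imread("pics/F1.png")
d=(cv2.GaussianBlur(cv2.absdiff(A,B),(5,5),0).max(2)>30).astype(np.uint8)
d[240:]=0
n,l,s,c=cv2.connectedComponentsWithStats(d); print([s[i].tolist() for i in range(1,n) if s[i][4]>15])
E
```

```text
[[388, 0, 17, 10, 44], [471, 42, 85, 2, 167], [631, 42, 9, 2, 17], [248, 46, 2, 9, 16], [360, 47, 30, 15, 83], [416, 49, 156, 5, 349], [582, 50, 58, 3, 109], [247, 62, 2, 9, 16], [279, 168, 11, 9, 16], [400, 208, 208, 2, 416], [399, 212, 208, 4, 351]]
```

Only one-pixel edge differences from the loaded view before the turn: the tubes and peg are back where they were.

```bash
python3 -c "
from h import *
print(bot.close_job(),bot.read_clock())"
```

```text
the job is handed in; nothing more can be done
the job is handed in; nothing more can be done
```

I handed the job in at about 151 s: both tubes present were rolled onto the line (one about 3 mm past it, its seam about 10° short of straight down) and loaded. The lamp button was then pressed and released, and the carousel turned one full turn, regrasping the peg after the grip came off it at about 157°.

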